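# Check the metal detector with a test stick and show its label to the camera

### The job

Do the hourly check of the bench metal detector: take the test stick that stands in the stick stand, put it lower end first into the white-rimmed test pocket on top of the detector and push it fully home, so that the sprung floor of the pocket goes all the way down, for about half a second. Then draw it out and show its label to the code-reading camera on the post: hold the stick in the air with the middle of its white label on the line of the lens, 12 cm in front of it, the label turned squarely to the lens and the stick's length in line with the camera's own up direction (the camera looks a little downwards, so the stick leans back with it). Finish while still holding it there, still and touching nothing else; do not bump the camera and leave the other things on the worktop where they are.

Things in the scene. Friction and masses are not known exactly. Their poses are not given: they have to be found in the camera images.
- stick: Metal detector test stick: flat plastic bar 150 x 22 x 9 mm, 25 to 50 g. Origin: middle of length and width, on the blank back face. Axes: y along the length (down as it stands), x across the width, z out of the printed face. Starts upright in the middle slot of the stand, end with the small hole up, top 160 mm above the worktop, printed face away from the robot (within 30 degrees).
- label (a point): Middle of the white label (71 x 13 mm) on the stick's printed face: middle of the width, 15 mm below the middle of the length as it stands (60 mm from the lower end).
- label_front (a point): Point 50 mm straight out from the middle of the label (along the stick's z): tells which face is the printed one.
- stick_tip (a point): Middle of the stick's lower end as it stands, 75 mm from the middle of its length.
- stick_stand: Stick stand, fixed: grey plastic block 112 (x) x 52 (y) mm, 45 mm high, on a steel foot 136 x 76 x 5 mm. Three slots 35 mm apart along x, each 12 (x) x 25 (y) mm, 35 mm deep, floor 10 mm above the worktop; only the middle one is occupied. It stands on the left or the right of the detector, turned up to 30 degrees. Origin: centre of its underside, under the stick.
- pocket_mouth (a point): Middle of the mouth of the test pocket: a chamfered slot in a raised white plastic plate (64 x 60 mm) on the metal detector, level, 125 mm above the worktop. Axes: z up, y along the slot's 26.5 mm width, x along its 13.5 mm breadth. The pocket goes straight down; its sprung floor lies 79 mm below the mouth when free, 85 mm when fully pressed.
- detector: Bench metal detector, fixed: stainless housing 150 (x) x 235 (y) mm, 117 mm high (125 at the pocket's white plate), with a tunnel for packs through it along x and an operating panel on its front; turned up to 17 degrees. The pocket is in its left cheek, 72 mm to +y of its centre. Origin: centre of its underside.
- pocket_floor (a joint): How far the sprung floor of the pocket is pressed down, in m: 0 free, 0.006 fully down on its stop. It begins to give at 1 N and takes about 3 N to press all the way; it springs back.
- pocket_bottom (a point): Middle of the top of the sprung pocket floor; moves down with it.
- camera: Code-reading camera: grey head 60 x 50 x 54 mm with a black lens ring, on a steel post, fixed, on the side of the detector where the stick stand is not. Looks back towards the robot, 20 degrees downwards, turned up to 12 degrees. Origin: lens front centre, 222 mm above the worktop. Axes: x from the lens back into the head (it looks along -x), y sideways and level, z the camera's up direction.
- reader_stand: Stand of the camera, fixed: grey foot plate 110 x 110 x 10 mm and an 18 mm steel post 262 mm high, whose axis is 105 mm behind the lens. Origin: on the worktop straight under the reading point. Carries the camera.
- reading_point (a point): Point on the lens axis 120 mm in front of the lens, 181 mm above the worktop: where the middle of the label is to be. Axes as the camera's.
- sample_pot_a: Bystander: sample pot with white lid, 50 mm across, 66 mm high, upright, behind the detector; origin at the centre of its underside. Leave it where it is.
- sample_pot_b: Bystander: sample pot with blue lid, 50 mm across, 66 mm high, upright, behind the detector; origin at the centre of its underside. Leave it where it is.
- thermometer: Bystander: white pocket food thermometer, 46 x 152 x 18 mm, lying in front of the detector; origin at the centre of its underside. Leave it where it is.
- spare_stick: Bystander: a like test stick, 22 x 150 x 9 mm, lying flat near the front edge of the worktop; origin at the centre of its underside. Leave it where it is.
Not all that is in view belongs to the job. What is shaped like the stick but green or turquoise is not meant.

How it is judged:
On the way:
1. the stick stands in the test pocket and holds its sprung floor down for 0.3 s (value of joint pocket_floor above 0.0045 m and z of stick_tip in the frame of pocket_mouth below -0.08 m and angle between the y axis of stick and the z axis of pocket_mouth, either way round below 0.1 rad and horizontal distance between stick_tip and pocket_mouth below 0.012 m), for 0.3 s.
At the end, for the whole second after the job is handed in: Stick held in the air, at rest, touching only the fingers; middle of its label 105 to 135 mm before the lens and within 12 mm of the lens axis sideways and up and down; face towards the lens, square within 9 degrees; length within 9 degrees of the camera's up; pocket floor back up (x of label in the frame of camera between -0.135 and -0.105 m and y of label in the frame of camera between -0.012 and 0.012 m and z of label in the frame of camera between -0.012 and 0.012 m and angle between the z axis of stick and the x axis of camera, either way round below 0.16 rad and angle between the y axis of stick and the z axis of camera, either way round below 0.16 rad and distance between label_front and camera below 0.095 m and height (world z) of stick_tip above 0.05 m and contact force between stick and the fingers above 0.5 N and linear speed of stick below 0.03 m/s and contact force between stick and detector below 0.1 N and contact force between stick and stick_stand below 0.1 N and contact force between stick and reader_stand below 0.1 N and value of joint pocket_floor below 0.0015 m); the arm keeps its last pose, push and grip.
It fails at once if a bystander (pots, thermometer, spare stick) is moved by more than 30 mm (distance of any of sample_pot_a, sample_pot_b, thermometer, spare_stick from where it was at the start of the episode above 0.03 m).
It fails at once if the camera or its post is bumped (more than 8 N) (contact force between any of the arm, the fingers, stick and reader_stand above 8 N).
It also fails if it takes over 54 s, if anything falls off the work surface, if the arm or the gripper's body presses on something with over 40 N, if the wrist force passes 120 N, or if a joint passes its speed limit or range.

### The arm

A 6-joint arm with a two-finger parallel gripper is mounted at the origin on a cart in front of the work surface, level with it; the furniture and walls round the work are solid. World frame = base frame: x ahead of the robot, y to its left, z up, the work surface at z = 0. Lengths are in m, angles in rad, forces in N, time in s.
With the tool pointing down it reaches from about 0.2 to 0.875 m from the base axis. Payload 3.4 kg.
Tool frame: the origin (TCP) lies between the finger pads; the fingertips stand 25 mm ahead of it and the grasp point (between the pads) lies 6 mm ahead of it (r.nose_length is the z of the fingertips in the tool frame, in m); z points along the fingers, x is the direction in which the jaws open and shut, and the axes are right-handed (so a half turn about z gives the same grasp; the last joint's range is limited). The gripper opens to 94 mm and grips with 3 to 60 N. Pads are 16 mm wide; open, the fingers measure 119 mm over their backs; the gripper's body (75 mm by 177 mm) begins 78 mm behind the grasp point.
Start: joints at [-1.291, 0.276, 1.505, -0, 1.361, -0.121], TCP at [0.224, -0.529, 0.23] pointing down, gripper open.
Joint ranges: [-2.89, 2.89], [-0.75, 2.08], [0.22, 2.7], [-1.18, 4.32], [0.11, 2.71], [-2.7, 2.7]. Speed limits (rad/s): [2.57, 2.57, 3.14, 3.14, 3.14, 3.14].

### API

Orientations are given as a unit quaternion [w, x, y, z].
In Python, from plant import r, gripper_to, inverse_kinematics, vision, models, telemetry gives the robot as it stands. Calls block until the motion is done:
- r.move_to(position, orientation): joint-space move of the TCP to a pose.
- r.move_l(position, rot=None, vel=0.15, guard=None): straight line of the TCP; rot=None keeps the orientation; vel is the mean speed in m/s. With guard (N) it stops when the force on the tool has changed by that much, and returns True; else False.
- r.movej(angles): joint-space move.
- gripper_to(opening, f_grip=None): finger opening in m; f_grip is the grip in N (None keeps the last); returns when the fingers have stopped.
- r.hold(seconds).
- inverse_kinematics(position, orientation): joint angles nearest the present ones, or None.
- vision.snapshot(name): name is "scene" or "top" or "wrist"; returns the picture (420x560x3 uint8, red, green, blue); there is no depth.
- vision.get_calibration(name): a dict with "fx", "fy", "cx", "cy" (pixels), "position" and "orientation" of the camera in the world. Camera axes: x right, y down, z forward; pixel columns grow to the right and rows downward; lengths in m; the calibration is good to about 2 mm. A picture is of the moment at which its call begins: read the wrist's pose just before it. get_calibration takes no time and is no camera call; for the wrist camera it gives the pose at the moment of the call.
A pose or a line that the arm cannot do raises r.PlanningError and nothing moves.
- r.sign_off(): hands the job in, once; it reports no verdict.
Trained networks look in the newest picture that a camera, given by its name, has taken for a name from the list of things; names that differ only in an ending like _2 or _b are one class to them, and where a whole thing is asked for, a point or a joint stands for the part that bears it (a point fixed in the world has none). Each returns a list of dicts, best first, with "score" (0 to 1); they miss things now and then, are a little off and sometimes report something else, mostly with a low value. They report only what shows in the picture. A call takes as long as a camera call. They do not tell look-alikes from the thing itself.
- models.boxes_of(thing, camera): "at" ([x, y, z] in m, in world coordinates, good to about 4 mm: the middle of the surface that is visible of it).
- models.regions_of(thing, camera): "pixels" (420x560 bool, what is visible of it).
- models.mark_of(thing, camera): "at" ([x, y, z] in m, in world coordinates, good to about 4 mm: a listed point, or the origin of a listed thing).
Readings, each from a call of its own:
- telemetry.current_t(): time.
- telemetry.current_joints(): joint angles.
- telemetry.current_dq(): joint speeds.
- telemetry.current_joint_efforts(): joint torques, N m.
- telemetry.current_ee_pos(): TCP position.
- telemetry.current_tool_rot(): TCP orientation.
- telemetry.current_wrist_force(): force on the tool from outside, world axes, zero at the start.
- telemetry.current_torque(): the same for the moment, N m.
- telemetry.current_opening(): finger opening in m.
Only numpy, scipy, OpenCV 4.12 (cv2) and the standard library are available. Lean on these libraries where they do the work, as an engineer would, in place of code of your own. Each camera call takes 0.05 s, during which the arm holds its last target.

## Working session

There is one attempt and no reset: what is moved stays moved. The work goes in short steps, each a Python script; the robot and the scene stay as the last script left them, time stands still between calls to the robot, and variables do not carry over. Pictures are saved under pics/ and viewed, and the job is handed in when it is done.

```bash
ls; mkdir -p pics
python3 - <<'E'
from plant import r, vision, models, telemetry
import cv2
for n in ["scene","top","wrist"]:
    im=vision.snapshot(n); cv2.imwrite(f"pics/{n}0.png",im[:,:,::-1])
    c=vision.get_calibration(n); print(n,c)
print(telemetry.current_t())
E
```

```text
pics
scene {'fx': 465.9936446468779, 'fy': 465.9936446468779, 'cx': 278.78011987498985, 'cy': 207.9929835868527, 'position': array([0.17946171, 0.77923767, 1.09014332]), 'orientation': array([ 0.08601478, -0.2225922 ,  0.90900919, -0.34169644])}
top {'fx': 456.34186746630996, 'fy': 456.34186746630996, 'cx': 277.52745596745075, 'cy': 206.31142527079905, 'position': array([0.36941339, 0.05185062, 1.35218476]), 'orientation': array([ 0.05944471, -0.69569036,  0.71336711, -0.05990504])}
wrist {'fx': 334.81322289561746, 'fy': 334.81322289561746, 'cx': 280.5521332530473, 'cy': 205.58563433606142, 'position': array([ 0.29948836, -0.49791579,  0.3835473 ]), 'orientation': array([ 0.11766716,  0.82547564, -0.54647856, -0.07813828])}
0.15
```

View pics/scene0.png

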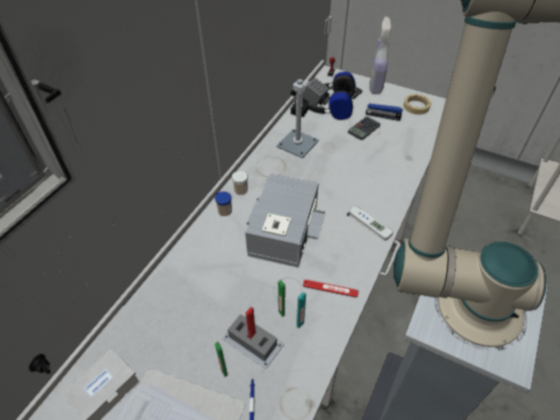

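View pics/top0.png

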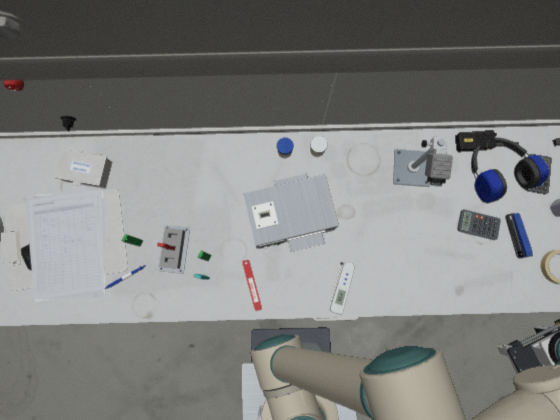

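View pics/wrist0.png

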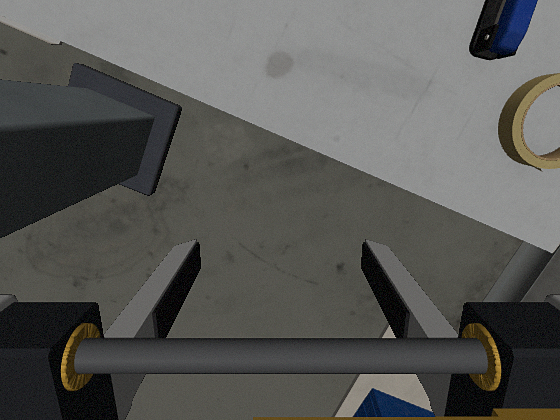

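Run:
```python
from plant import r, vision, models, telemetry
import numpy as np
np.set_printoptions(precision=4,suppress=True)
for cam in ["scene","top"]:
    for t in ["stick","label","label_front","stick_tip","stick_stand","pocket_mouth","detector","camera","reader_stand","reading_point"]:
        print(cam,t,[(np.array(d["at"]),round(d["score"],2)) for d in models.mark_of(t,cam)][:4])
print(telemetry.current_t())
```

```text
scene stick [(array([0.4474, 0.2512, 0.0758]), 0.76), (array([0.4995, 0.4475, 0.0748]), 0.72), (array([0.4743, 0.3566, 0.0877]), 0.67), (array([0.3986, 0.2564, 0.0734]), 0.53)]
scene label [(array([0.4535, 0.262 , 0.0589]), 0.63), (array([0.3897, 0.2585, 0.0617]), 0.56), (array([0.4882, 0.352 , 0.07  ]), 0.5), (array([0.503 , 0.4588, 0.0588]), 0.46)]
scene label_front [(array([0.5334, 0.3491, 0.0674]), 0.8), (array([0.3466, 0.2798, 0.0604]), 0.62)]
scene stick_tip [(array([ 0.3976,  0.2656, -0.0017]), 0.8), (array([0.4968, 0.4555, 0.0045]), 0.73), (array([ 0.4515,  0.2556, -0.0016]), 0.71), (array([0.48 , 0.352, 0.01 ]), 0.6)]
scene stick_stand [(array([ 0.4824,  0.3502, -0.0029]), 0.81)]
scene pocket_mouth [(array([0.5554, 0.0849, 0.1277]), 0.95), (array([0.4725, 0.3589, 0.0877]), 0.63)]
scene detector [(array([ 0.483 ,  0.3502, -0.0003]), 0.72), (array([0.571 , 0.0081, 0.0011]), 0.58)]
scene camera [(array([0.5583, 0.0825, 0.1231]), 0.66), (array([ 0.6028, -0.3554,  0.2222]), 0.56)]
scene reader_stand []
scene reading_point []
top stick [(array([0.4537, 0.2482, 0.0715]), 0.54), (ar
[... 191 characters left out ...]
569, 0.0637]), 0.6), (array([0.4856, 0.3561, 0.0686]), 0.59), (array([ 0.7734, -0.0768,  0.0007]), 0.18)]
top label_front [(array([0.5245, 0.5062, 0.0595]), 0.72)]
top stick_tip [(array([0.4816, 0.3538, 0.0095]), 0.53), (array([0.3974, 0.2565, 0.0016]), 0.52), (array([ 0.4998,  0.4522, -0.0007]), 0.51), (array([0.4507, 0.2518, 0.004 ]), 0.39)]
top stick_stand [(array([0.4808, 0.3532, 0.0038]), 0.82)]
top pocket_mouth [(array([0.5567, 0.0818, 0.1207]), 0.89)]
top detector [(array([0.5721, 0.0144, 0.0037]), 0.8)]
top camera [(array([ 0.6065, -0.3511,  0.2228]), 0.94), (array([0.4825, 0.3551, 0.0045]), 0.5)]
top reader_stand [(array([ 0.5727,  0.0136, -0.0012]), 0.31)]
top reading_point []
1.15
```

The scene picture shows these stick-like things:
- Red stick in the stand's middle slot at scene (251,322) / top (166,246).
- Red stick lying flat at scene (330,289). This is the spare.
- Green sticks at scene (221,358) and (282,298), and a turquoise one at (301,310). These are decoys.

The one meant is the red stick in the stand. I'll check it in an enlarged crop and work out the camera-to-tool offset.

```bash
cat > h.py <<'E'
import numpy as np, cv2
from scipy.spatial.transform import Rotation as R
from plant import r, gripper_to, inverse_kinematics, vision, models, telemetry
np.set_printoptions(precision=4,suppress=True)
def q2R(q): return R.from_quat([q[1],q[2],q[3],q[0]])
def R2q(m):
    x=R.from_matrix(m).as_quat(); return [x[3],x[0],x[1],x[2]]
def down(yaw): # tool x at yaw, z down
    x=np.array([np.cos(yaw),np.sin(yaw),0]); z=np.array([0,0,-1.]); return np.column_stack([x,np.cross(z,x),z])
def ray(uv,c,z):
    uv=np.atleast_2d(uv).astype(float)
    d=np.column_stack([(uv[:,0]-c["cx"])/c["fx"],(uv[:,1]-c["cy"])/c["fy"],np.ones(len(uv))])
    d=q2R(c["orientation"]).apply(d); p=np.array(c["position"])
    return p+d*((z-p[2])/d[:,2])[:,None]
def proj(P,c):
    p=q2R(c["orientation"]).inv().apply(np.atleast_2d(P)-c["position"])
    return np.column_stack([c["fx"]*p[:,0]/p[:,2]+c["cx"],c["fy"]*p[:,1]/p[:,2]+c["cy"]])
def snap(n,f=None):
    c=vision.get_calibration(n); im=vision.snapshot(n)
    if f: cv2.imwrite("pics/"+f,im[:,:,::-1])
    return im,c
E
python3 - <<'E'
from h import *
im=cv2.imread("pics/scene0.png")
a=cv2.resize(im[260:400,190:340],None,fx=4,fy=4,interpolation=cv2.INTER_CUBIC); cv2.imwrite("pics/crop1.png",a)
c=vision.get_calibration("wrist"); Rt=q2R(telemetry.current_tool_rot()); p=telemetry.current_ee_pos()
print(Rt.as_matrix(), p); print((Rt.inv()*q2R(c["orientation"])).as_matrix(), Rt.inv().apply(c["position"]-p))
E
```

```text
[[ 0.3901 -0.9208  0.    ]
 [-0.9208 -0.3901 -0.0002]
 [ 0.0002  0.     -1.    ]] [ 0.2243 -0.5295  0.2305]
[[ 1.      0.0002  0.001 ]
 [-0.0004  0.9601  0.2798]
 [-0.0009 -0.2798  0.9601]] [ 0.0005 -0.0815 -0.1537]
```

View pics/crop1.png

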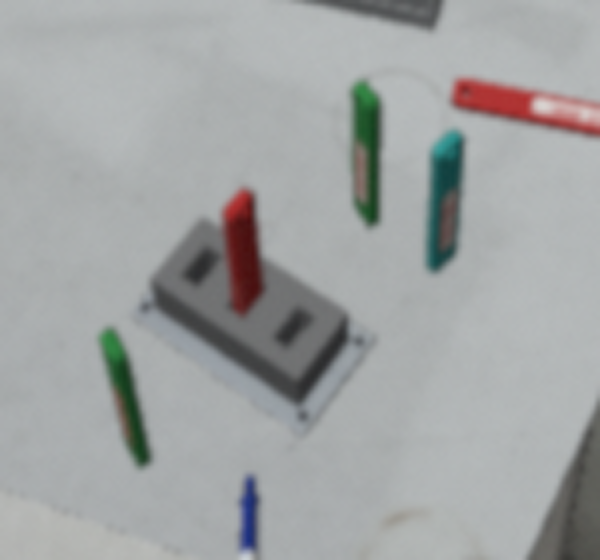

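The crop confirms it: red stick, upright, in the middle slot (crop (243,250)). The green and turquoise sticks stand free on the bench. Next I'll take wrist views of the camera head, the pocket and the stand.

Run:
```python
from h import *
def view(tag,pos,yaw,things):
    r.move_to(pos,R2q(down(yaw)))
    im,c=snap("wrist",f"w_{tag}.png")
    np.save(f"cal_{tag}.npy",c,allow_pickle=True)
    for t in things:
        print(tag,t,[(np.array(d["at"]),round(d["score"],2)) for d in models.mark_of(t,"wrist")][:3])
    print(telemetry.current_t(),telemetry.current_joints())
view("cam",[0.53,-0.36,0.42],-np.pi/2,["camera","reader_stand","reading_point"])
view("pocket",[0.48,0.085,0.33],-np.pi/2,["pocket_mouth","detector"])
view("stand",[0.40,0.353,0.33],-np.pi/2,["stick","stick_stand","label","label_front"])
```

```text
cam camera []
cam reader_stand []
cam reading_point []
2.825 [-0.7067  0.3492  0.9463 -0.0002  1.8471  0.8655]
pocket pocket_mouth [(array([0.5569, 0.0845, 0.1216]), 0.56)]
pocket detector [(array([0.5711, 0.0131, 0.0004]), 0.83)]
4.65 [ 0.0309  0.1002  1.4886 -0.0002  1.5525  1.6031]
stand stick [(array([0.398 , 0.2544, 0.078 ]), 0.89), (array([0.4499, 0.2494, 0.0759]), 0.72)]
stand stick_stand [(array([0.4776, 0.3566, 0.0001]), 0.68)]
stand label [(array([0.3932, 0.2668, 0.0581]), 0.91), (array([0.5054, 0.4568, 0.061 ]), 0.67), (array([0.4556, 0.2596, 0.0577]), 0.65)]
stand label_front []
5.9833 [ 0.5905  0.1722  1.4019 -0.0002  1.5674  2.1633]
```

View pics/w_cam.png

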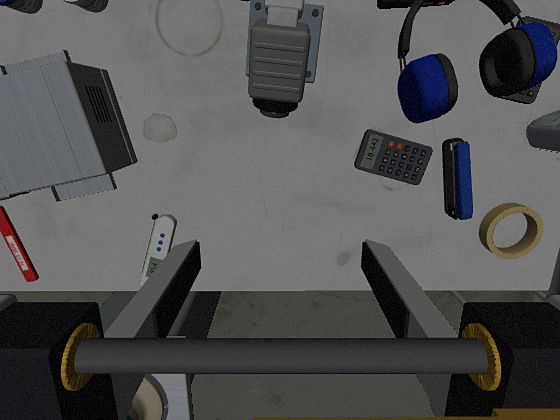

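View pics/w_pocket.png

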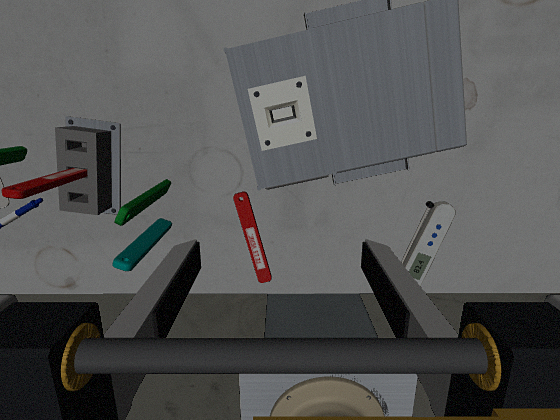

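View pics/w_stand.png

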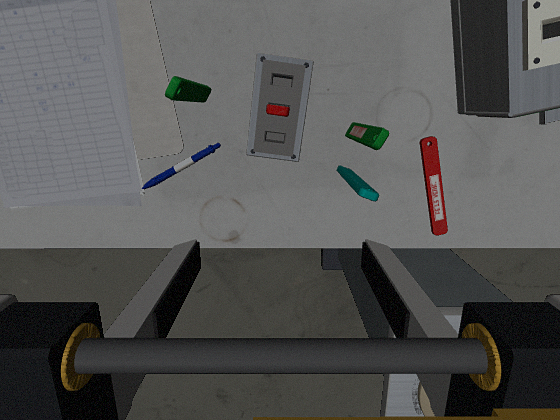

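`w_cam`: head at (280,60), lens ring (275,105), foot behind it. `w_pocket`: white plate at (283,113), slot in its middle. `w_stand`: foot rectangle centred (280,107), red stick top at (278,109). Now I'll measure positions and yaws from these.

Run:
```python
from h import *
a=cv2.imread("pics/w_pocket.png")[65:160,235:330]; b=cv2.imread("pics/w_stand.png")[45:170,235:325]; d=cv2.imread("pics/w_cam.png")[0:125,235:330]
def up(x,f=4): return cv2.resize(x,None,fx=f,fy=f,interpolation=cv2.INTER_CUBIC)
A=up(a,4);B=up(b,4);
D=cv2.convertScaleAbs(up(d,4),alpha=1.6)
h=max(A.shape[0],B.shape[0]); 
pad=lambda x:np.pad(x,((0,h-x.shape[0]),(0,0),(0,0)))
cv2.imwrite("pics/crop2.png",np.hstack([pad(A),pad(B)])); cv2.imwrite("pics/crop3.png",D)
# pocket plate
im=cv2.imread("pics/w_pocket.png"); c=np.load("cal_pocket.npy",allow_pickle=True).item()
hsv=cv2.cvtColor(im,cv2.COLOR_BGR2HSV); g=cv2.cvtColor(im,cv2.COLOR_BGR2GRAY)
m=((g>185)).astype(np.uint8); m[:, :235]=0; m[:,330:]=0; m[:65]=0; m[165:]=0
n,l,s,_=cv2.connectedComponentsWithStats(m); k=1+np.argmax(s[1:,4]); m=(l==k).astype(np.uint8)
ct,hier=cv2.findContours(m,cv2.RETR_CCOMP,cv2.CHAIN_APPROX_NONE)
for q,hh in zip(ct,hier[0]):
    if len(q)<20: continue
    P=ray(q[:,0,:],c,0.125)[:,:2]
    rc=cv2.minAreaRect((P*1000).astype(np.float32)); print("outer" if hh[3]<0 else "hole",rc)
im=cv2.imread("pics/w_stand.png"); c=np.load("cal_stand.npy",allow_pickle=True).item()
B=im.astype(int); m=((B[:,:,2]>90)&(B[:,:,2]>2*B[:,:,1])&(B[:,:,2]>2*B[:,:,0])).astype(np.uint8); m[:,:240]=0; m[:,320:]=0
ct,_=cv2.findContours(m,cv2.RETR_EXTERNAL,cv2.CHAIN_APPROX_NONE)
q=max(ct,key=cv2.contourArea); print(cv2.minAreaRect(q))
P=ray(q[:,0,:],c,0.160)[:,:2]; print("stick top",cv2.minAreaRect((P*1000).astype(np.float32)))
```

```text
Traceback (most recent call last):
ValueError: attempt to get argmax of an empty sequence
```

View pics/crop2.png

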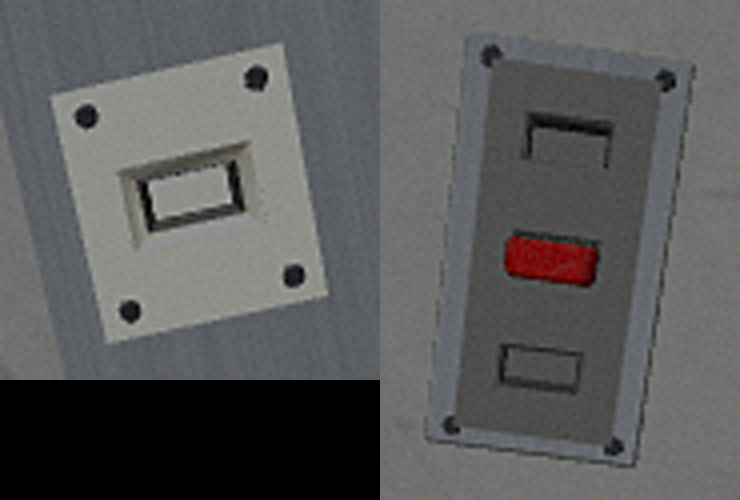

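View pics/crop3.png

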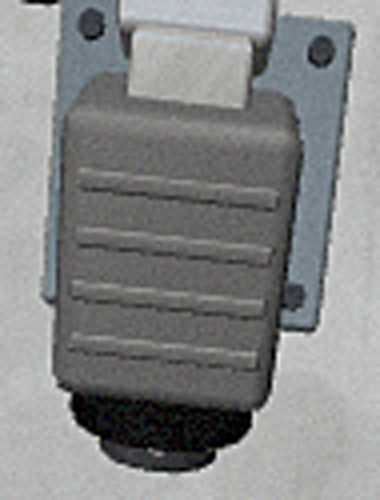

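Run:
```python
from h import *
def px(pts,off): return np.array(off)+(np.array(pts,float)+.5)/4-.5
def rect(P): 
    P=np.array(P)[:,:2]; print("  centre",P.mean(0)*1000, "sides",[round(1000*np.linalg.norm(P[i]-P[(i+1)%4]),1) for i in range(4)],
      "dirs",[round(np.degrees(np.arctan2(*(P[(i+1)%4]-P[i])[::-1])),1) for i in range(4)])
c=np.load("cal_pocket.npy",allow_pickle=True).item()
print("plate");rect(ray(px([(52,97),(283,43),(327,296),(107,342)],(235,65)),c,.125))
print("chamfer");rect(ray(px([(120,172),(249,142),(264,218),(137,248)],(235,65)),c,.125))
print("screws");rect(ray(px([(87,116),(256,78),(293,275),(130,310)],(235,65)),c,.125))
print("floor inner");rect(ray(px([(148,182),(231,162),(240,208),(157,219)],(235,65)),c,.046))
im=cv2.imread("pics/w_pocket.png");g=cv2.cvtColor(im,cv2.COLOR_BGR2GRAY)
sub=g[65:160,235:330]; m=(sub>cv2.threshold(sub,0,255,cv2.THRESH_OTSU)[0]).astype(np.uint8)
ct,_=cv2.findContours(m,cv2.RETR_EXTERNAL,cv2.CHAIN_APPROX_NONE); q=max(ct,key=cv2.contourArea)[:,0,:]+[235,65]
print("auto plate",cv2.minAreaRect((ray(q,c,.125)[:,:2]*1000).astype(np.float32)))
c=np.load("cal_stand.npy",allow_pickle=True).item(); o=(235-95,45)
o=(235-95,45)
print("foot");rect(ray(px([(468,33),(693,65),(634,466),(428,438)],o),c,.005))
print("block top");rect(ray(px([(492,60),(660,80),(612,445),(456,425)],o),c,.045))
print("stick mark top",ray(px([(551,258)],o),c,.160)*1000)
im=cv2.imread("pics/w_stand.png")
B=im.astype(int); m=((B[:,:,2]>70)&(B[:,:,2]>2*B[:,:,1])).astype(np.uint8); m[:,:240]=0; m[:,320:]=0
ct,_=cv2.findContours(m,cv2.RETR_EXTERNAL,cv2.CHAIN_APPROX_NONE)
q=max(ct,key=cv2.contourArea); P=ray(q[:,0,:],c,0.160)[:,:2]; print("stick top",cv2.minAreaRect((P*1000).astype(np.float32)))
c=np.load("cal_cam.npy",allow_pickle=True).item(); o=(235,0)
print("foot right edge"); P=ray(px([(355,22),(318,328),(52,300),(75,8)],o),c,.010); print(P*1000, np.degrees(np.arctan2(*(P[1]-P[0])[1::-1])),np.degrees(np.arctan2(*(P[2]-P[1])[1::-1])))
P=ray(px([(80,180),(278,205),(72,345),(258,368)],o),c,.26);print("ridges",np.degrees(np.arctan2(*(P[1]-P[0])[1::-1])),np.degrees(np.arctan2(*(P[3]-P[2])[1::-1])))
print("lens",ray(px([(158,458)],o),c,.222)*1000)
# scene/top marks
```

```text
plate
  centre [556.7171  81.0282] sides [np.float64(59.7), np.float64(63.8), np.float64(59.5), np.float64(63.0)] dirs [np.float64(-77.6), np.float64(-168.4), np.float64(101.7), np.float64(11.8)]
chamfer
  centre [557.3158  81.0138] sides [np.float64(33.9), np.float64(19.3), np.float64(33.9), np.float64(19.5)] dirs [np.float64(-77.5), np.float64(-167.6), np.float64(102.9), np.float64(12.4)]
screws
  centre [556.9669  81.2145] sides [np.float64(43.8), np.float64(49.9), np.float64(43.9), np.float64(49.8)] dirs [np.float64(-78.0), np.float64(-167.9), np.float64(101.9), np.float64(12.0)]
floor inner
  centre [556.9665  79.9489] sides [np.float64(26.7), np.float64(14.2), np.float64(26.5), np.float64(11.6)] dirs [np.float64(-77.0), np.float64(-168.0), np.float64(97.3), np.float64(13.8)]
auto plate ((556.8493041992188, 81.27848052978516), (64.22895050048828, 60.266197204589844), 12.090079307556152)
foot
  centre [480.8903 353.8843] sides [np.float64(74.9), np.float64(134.1), np.float64(74.2), np.float64(133.8)] dirs [np.float64(-97.5), np.float64(172.5), np.float64(82.2), np.float64(-7.3)]
block top
  centre [480.8439 353.9081] sides [np.float64(51.3), np.float64(111.6), np.float64(51.3), np.float64(110.7)] dirs [np.float64(-96.3), np.float64(173.0), np.float64(82.7), np.float64(-7.0)]
stick mark top [[481.467  354.0885 160.    ]]
stick top ((480.941650390625, 354.68865966796875), (20.137943267822266, 8.27381420135498), 82.69694519042969)
foot right edge
[[ 757.8457 -425.3463   10.    ]
 [ 650.6536 -414.5224   10.    ]
 [ 661.0495 -309.7118   10.    ]
 [ 762.5093 -321.114    10.    ]] 174.23399902604697 84.33550358564712
ridges -96.62366764498701 -96.69976546310454
lens [[ 604.9412 -354.9163  222.    ]]
```

Measurements are consistent:

| Item | Position | Yaw | Checks |
|---|---|---|---|
| Stick | (0.481, 0.354) | -7.2° | stand foot and block agree |
| Pocket | (0.557, 0.081) | 12° | plate, screws and chamfer agree |
| Lens | (0.605, -0.354, 0.222) | -6.3° | foot edges, head ridges and post direction agree within about 1° |

Now I'll grasp the stick.

Run:
```python
from h import *
S=np.array([0.4811,0.3541]); Q=R2q(down(np.radians(-7.2)))
gripper_to(0.04,30)
r.move_to([*S,0.27],Q)
r.move_l([*S,0.139],vel=0.12)
print(telemetry.current_ee_pos(),telemetry.current_wrist_force())
snap("wrist","g1.png")
gripper_to(0.0,30)
print(telemetry.current_opening(),telemetry.current_wrist_force(),telemetry.current_t())
r.move_l([*S,0.199],vel=0.1); r.hold(.1)
snap("wrist","g2.png"); snap("scene","g2s.png")
print(telemetry.current_opening(),telemetry.current_wrist_force(),telemetry.current_t(),telemetry.current_joints())
a=cv2.imread("pics/g1.png");b=cv2.imread("pics/g2.png");cv2.imwrite("pics/g12.png",cv2.resize(np.hstack([a,b]),(800,300)))
```

```text
[0.4817 0.3544 0.1398] [-0.5661 -0.1112  0.1826]
0.008653694418944945 [-0.033   0.6129 -0.3436] 10.1667
0.008914738346415256 [ 0.4037 -0.2223 -0.4627] 11.1167 [0.518  0.3286 1.5092 0.     1.3055 0.6437]
```

View pics/g12.png

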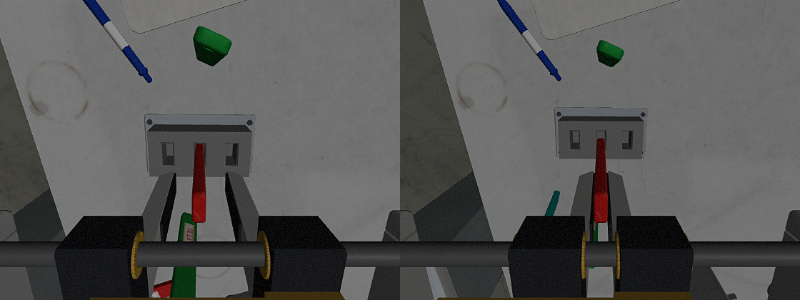

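View pics/g2s.png

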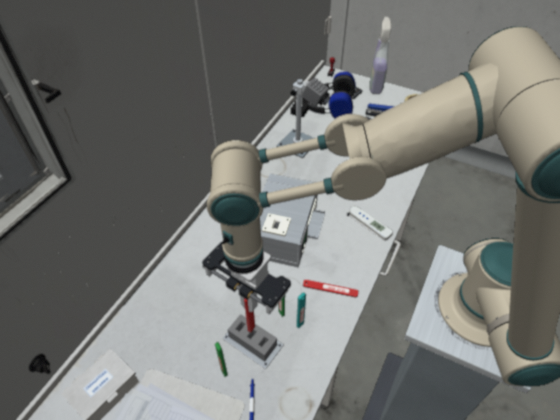

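The wrist picture (right half, (600,180)) shows the stick gripped between the jaws and clear of the slots. The scene shows it rising above the stand at (250,310). Next I'll move over the pocket and check alignment before going in.

Run:
```python
from h import *
S=np.array([0.4811,0.3541]); P=np.array([0.5569,0.0811]); 
r.move_l([*S,0.33],vel=0.2)
r.move_to([*P,0.33],R2q(down(np.radians(12.0))))
r.move_l([*P,0.272],vel=0.15)
r.hold(.1)
im,c=snap("wrist","p1.png"); np.save("cal_p1.npy",c,allow_pickle=True)
p=telemetry.current_ee_pos(); Rt=q2R(telemetry.current_tool_rot()); print(p,Rt.as_matrix(),telemetry.current_t(), telemetry.current_opening())
a=im[:,:,::-1].copy()
# expected stick box corners in tool frame: y = +-11 mm, x +-4.5, z -21..129
for z in (0.129,-0.021):
  for x,y in ((.0045,-.011),(-.0045,-.011),(.0045,.011),(-.0045,.011)):
    u=proj(p+Rt.apply([x,y,z]),c)[0]; cv2.circle(a,tuple(int(round(t)) for t in u),2,(255,255,0),-1)
# pocket slot at chamfer
M=R.from_euler("z",12,degrees=True)
for sx,sy in ((1,1),(1,-1),(-1,-1),(-1,1)):
    u=proj(np.array([*P,0.125])+M.apply([sx*.032,sy*.030,0]),c)[0]; cv2.circle(a,tuple(int(round(t)) for t in u),2,(0,255,255),-1)
cv2.imwrite("pics/p1m.png",cv2.resize(a[0:330,180:420],None,fx=1.8,fy=1.8))
snap("scene","p1s.png")
```

```text
[0.5577 0.0815 0.2734] [[ 0.978   0.2084  0.0028]
 [ 0.2084 -0.978   0.0001]
 [ 0.0027  0.0005 -1.    ]] 13.7 0.008827818738118116
```

View pics/p1m.png

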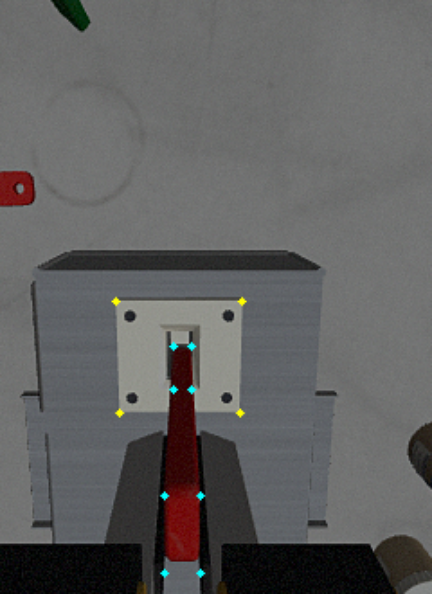

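`p1m`: the predicted stick corners (cyan) and plate corners (yellow) match the picture within about 1 px at the tip (182,346). The slot is right below it. I'll insert with a force guard.

Run:
```python
from h import *
P=np.array([0.5569,0.0811])-[0.0007,0.0004]
def st(t): print(t,telemetry.current_ee_pos(),telemetry.current_wrist_force(),telemetry.current_opening(),telemetry.current_t())
st("start")
g=r.move_l([*P,0.235],vel=0.08,guard=6); st(("a",g))
if not g:
    g=r.move_l([*P,0.182],vel=0.06,guard=6); st(("b",g))
if not g:
    g=r.move_l([*P,0.160],vel=0.03,guard=9); st(("c",g))
    r.hold(0.6); st("held")
```

```text
start [0.5576 0.0813 0.2733] [-0.1286 -0.3313 -0.5215] 0.008820546620831394 13.75
('a', False) [0.5564 0.0806 0.2351] [-0.2023 -0.108  -0.2078] 0.009196021502917586 14.3667
('b', False) [0.5566 0.0807 0.1824] [-0.818   0.622  -0.4257] 0.008785049797377174 15.4
('c', True) [0.5566 0.0807 0.169 ] [-1.7903 -0.908   5.5349] 0.009298939575116683 15.9167
held [0.5566 0.0807 0.169 ] [-0.8414 -0.2799  5.5105] 0.008745081004879115 16.5167
```

The force rose to about 5.5 N, above the 3 N full-press figure, at exactly the predicted depth (tip at -85 mm). I'll push 1 mm more to confirm the hard stop, and look.

Run:
```python
from h import *
p=telemetry.current_ee_pos()
g=r.move_l([p[0],p[1],p[2]-0.0015],vel=0.02,guard=8); r.hold(.4)
print(g,telemetry.current_ee_pos(),telemetry.current_wrist_force(),telemetry.current_opening(),telemetry.current_t())
im,c=snap("wrist","in1.png"); snap("scene","in1s.png")
P=[(np.array(d["at"]),round(d["score"],2)) for d in models.mark_of("stick","wrist")][:2]; print(P)
a=cv2.imread("pics/in1.png")[100:400,150:430]; b=cv2.imread("pics/in1s.png")[150:290,200:350]
cv2.imwrite("pics/in1c.png",np.hstack([cv2.resize(a,(400,428)),cv2.resize(b,(400,428))]))
```

```text
False [0.5567 0.0807 0.1689] [-1.6353  0.8763  8.5447] 0.008805572362944748 17.1667
[(array([0.5488, 0.0783, 0.1144]), 0.73), (array([ 0.3611, -0.1351, -0.0008]), 0.57)]
```

View pics/in1c.png

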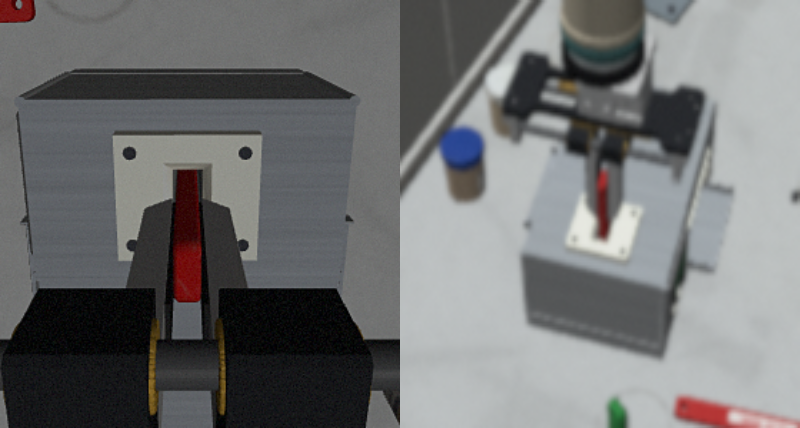

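Force rose to 8.5 N with only 0.1 mm of travel, so the floor is on its stop. `in1c` shows the stick in the slot at (188,200), with the jaws above the plate. I'll draw it out and take it to the reading point.

```bash
cat >> h.py <<'E'
yaw=np.radians(-6.3); t=np.radians(20); hx=np.array([np.cos(yaw),np.sin(yaw),0]); ez=np.array([0,0,1.])
xc=np.cos(t)*hx+np.sin(t)*ez; zc=-np.sin(t)*hx+np.cos(t)*ez; yc=np.cross(zc,xc)
LENS=np.array([0.605,-0.3537,0.222]); RP=LENS-0.12*xc
RT=np.column_stack([xc,-yc,-zc])
TGT=RP-RT@np.array([0.0045,0,0.069])
E
python3 - <<'E'
from h import *
p=telemetry.current_ee_pos()
print(RP,TGT,np.linalg.det(RT))
r.move_l([p[0],p[1],0.20],vel=0.08)
r.move_l([p[0],p[1],0.34],vel=0.18)
print(telemetry.current_opening(),telemetry.current_wrist_force(),telemetry.current_t())
pre=TGT+np.array([-0.05,0,0.05])
r.move_to(pre,R2q(RT))
print(telemetry.current_ee_pos(),pre,telemetry.current_t(),telemetry.current_joints())
snap("scene","r1s.png"); snap("top","r1t.png")
E
```

```text
[ 0.4929 -0.3413  0.181 ] [ 0.4653 -0.3383  0.2443] 1.0
0.009055428403991598 [ 0.0881 -0.9441 -0.279 ] 18.8
[ 0.4158 -0.3377  0.2943] [ 0.4153 -0.3383  0.2943] 20.4333 [-0.9984  0.0396  1.6954  0.29    1.1962 -0.9676]
```

View pics/r1s.png

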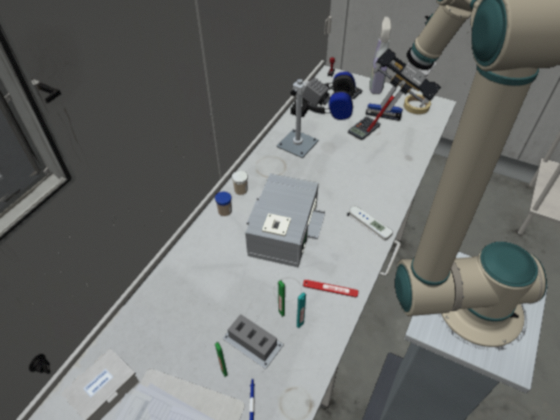

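View pics/r1t.png

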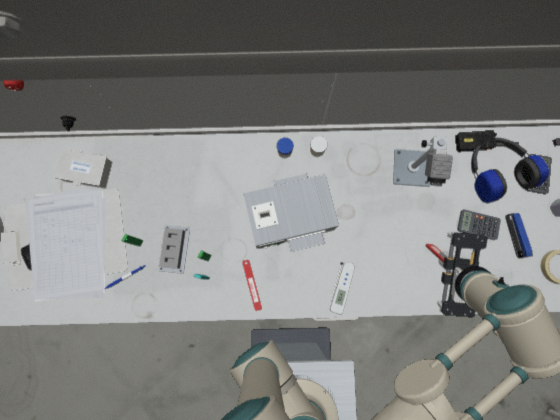

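The stick is held clear of everything (scene (385,110), top (437,255)) and the other things are unmoved. Final approach now.

Run:
```python
from h import *
g=r.move_l(list(TGT),rot=R2q(RT),vel=0.06,guard=5); r.hold(.3)
p=telemetry.current_ee_pos(); Rt=q2R(telemetry.current_tool_rot())
print(g,p,TGT,np.degrees((Rt*R.from_matrix(RT).inv()).magnitude()),telemetry.current_opening(),telemetry.current_wrist_force(),telemetry.current_t())
lab=p+Rt.apply([.0045,0,.069]); print("label in cam",(lab-LENS)@np.column_stack([xc,yc,zc]))
out=[]
for n in ["wrist","scene","top"]:
    im,c=snap(n,f"f_{n}.png"); a=im[:,:,::-1].copy()
    for z in (0.129,-0.021):
      for x,y in ((.0045,-.011),(-.0045,-.011),(.0045,.011),(-.0045,.011)):
        u=proj(p+Rt.apply([x,y,z]),c)[0]; cv2.circle(a,tuple(int(round(t)) for t in u),1,(255,255,0),-1)
    u=proj(LENS,c)[0]; cv2.circle(a,tuple(int(round(t)) for t in u),1,(0,255,0),-1)
    out.append((a,proj(lab,c)[0]))
    for th in ["label","label_front","stick_tip","camera"]:
        print(n,th,[(np.array(d["at"]),round(d["score"],2)) for d in models.mark_of(th,n)][:4])
print("expect label",lab,"front",lab+.05*xc,"tip",p+Rt.apply([0,0,.129]))
def crop(a,u,w,f):
    x,y=[int(t) for t in u]; s=a[max(0,y-w):y+w,max(0,x-w):x+w]; return cv2.resize(s,(400,int(400*s.shape[0]/s.shape[1])),interpolation=cv2.INTER_CUBIC)
cs=[crop(out[1][0],out[1][1],60,4),crop(out[2][0],out[2][1],60,4)]
h=min(x.shape[0] for x in cs); cv2.imwrite("pics/f_c.png",np.hstack([x[:h] for x in cs])); cv2.imwrite("pics/f_w.png",out[0][0])
```

```text
False [ 0.4652 -0.3383  0.2445] [ 0.4653 -0.3383  0.2443] 0.023758996261540648 0.009063402846871073 [-0.3757 -0.5074 -1.0806] 22.1583
label in cam [-0.12   -0.0001  0.0002]
wrist label [(array([ 0.4958, -0.3406,  0.1844]), 0.69)]
wrist label_front []
wrist stick_tip [(array([ 0.5111, -0.3435,  0.1242]), 0.78)]
wrist camera [(array([ 0.6069, -0.3539,  0.2205]), 0.59)]
scene label [(array([0.5049, 0.4603, 0.0568]), 0.75), (array([ 0.4969, -0.3419,  0.1817]), 0.71), (array([0.454 , 0.2595, 0.0591]), 0.67), (array([0.3911, 0.2592, 0.0592]), 0.53)]
scene label_front [(array([0.349 , 0.283 , 0.0609]), 0.81), (array([ 0.539 , -0.343 ,  0.1943]), 0.57), (array([ 0.354 , -0.1303, -0.0037]), 0.54), (array([ 0.7716, -0.0786, -0.002 ]), 0.49)]
scene stick_tip [(array([0.4974, 0.455 , 0.0043]), 0.77), (array([ 0.4527,  0.2517, -0.0015]), 0.65), (array([ 0.5095, -0.3449,  0.1216]), 0.64), (array([ 0.3985,  0.2673, -0.001 ]), 0.5)]
scene camera [(array([ 0.6066, -0.3532,  0.2224]), 0.85)]
top label [(array([ 0.4978, -0.3405,  0.1828]), 0.62), (array([0.5029, 0.4638, 0.0591]), 0.54), (array([0.4548, 0.2577, 0.0638]), 0.54), (array([0.3943, 0.262 , 0.0608]), 0.52)]
top label_front [(array([0.5272, 0.5027, 0.0602]), 0.67)]
top stick_tip [(array([ 0.5097, -0.3469,  0.1232]), 0.69), (array([0.4522, 0.2497, 0.0027]), 0.57), (array([ 0.4987,  0.4514, -0.0004]), 0.48), (array([ 0.399 ,  0.2566, -0.0003]), 0.43)]
top camera [(array([ 0.6079, -0.3494,  0.2215]), 0.74)]
expect label [ 0.4929 -0.3414  0.1812] front [ 0.5396 -0.3466  0.1983] tip [ 0.5091 -0.3432  0.1233]
```

View pics/f_c.png

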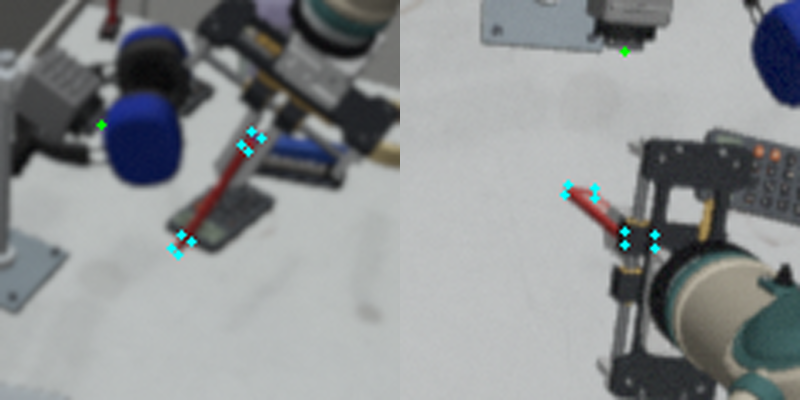

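View pics/f_w.png

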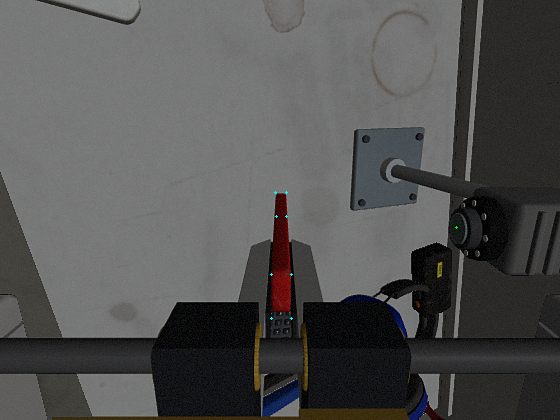

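In the final views the stick overlays match (wrist tip (281,195), lens (456–463,228)). The networks put the label within about 5 mm of the target and `label_front` on the lens side. The head's edges run parallel to the jaw axis, and nothing is touching. Handing in.

Run:
```python
from h import *
print(telemetry.current_ee_pos(),telemetry.current_opening(),np.abs(telemetry.current_dq()).max(),telemetry.current_t())
r.sign_off()
```

```text
[ 0.4653 -0.3383  0.2442] 0.009010747409754308 0.0012659879464927666 22.9083
the job is handed in; nothing more can be done
```

I did the detector check and handed the job in at 22.9 s, with the stick still held in front of the camera. The sign-off gives no verdict.

- **Pocket:** I took the red stick from the middle slot, put it in lower end first and pushed it home. The tip reached 85 mm below the mouth. The force then rose from 5.5 N to 8.5 N over 0.1 mm, so the floor was on its stop. I held it there for about 1.2 s, then drew the stick out.
- **Camera:** The arm's own readings put the label 120 mm in front of the lens and on its axis, based on a lens position measured with an error of a few mm. The stick leans back 20° with the camera, and the joints were nearly still (0.001 rad/s).
- **Printed face:** I did not see the label square-on. The evidence is the network's point for the printed side, which lay towards the lens, and the starting condition.
- **Small disagreements:** The networks put the label 3–5 mm closer to the lens and the lens about 2 mm further back and up to 4 mm to the side. The different yaw readings for the camera head ranged over about 1°. All of these are within tolerance.
- **Other things:** I saw no bystander moved in the pictures, and no contact showed in the wrist force at the reading point.

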